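# Stamp the maker's mark under a porcelain dish

### The job

Stamp the maker's mark on the upturned porcelain dish: with a fingertip push the press's shuttle by its black push plate until the dish is fully in under the stamp, then press the black pad on the front corner of the sprung arm slowly down until the red pointer is level with the green tab on the scale, without going past the tab. Hold it there for a second or so, then let the arm spring all the way back up. Lift nothing, do not touch the dish itself, and leave the other things on the bench where they stand.

Things in the scene. Friction and masses are not known exactly. Their poses are not given: they have to be found in the camera images.
- press: hand stamp press fixed to the bench. Grey T-shaped base, top 20 mm up, x -85 to +165 mm, 120 mm wide, with a 110 mm wide cross bed out to y = +140 mm. Origin on the bench. z up; -x end = front, where the arm is pressed; +y = loading side, facing roughly the robot; -y = side with the white scale plate. The arm's hinge pin runs along y at x 135 mm, z 56 mm
- shuttle (a joint): travel of the aluminium shuttle in m: 0 = out at the loading place (start), 0.085 = fully in at its stop, dish under the stamp. It slides along the press's -y on rails, friction about 2 N, and stays where it is left
- push_face (a point): centre of the outer face of the shuttle's upright black push plate: 60 mm wide (along the press's x), 6 mm thick, from 26 to 62 mm above the bench; this point is 50 mm up. The face looks along the press's +y: push it along -y. The dish's rim is 34 mm behind the plate. Fully in, the face is 74 mm from the arm's middle line
- press_arm (a joint): angle of the sprung arm in rad: 0 = fully up (start), grows as its pad is pressed down, 0.27 = bottom stop. 2 to 3 N on the pad start it; it takes 8 to 12 N at the tab. From about 0.10 rad the sprung stamp rests on the dish and is squeezed back into the arm. Let go, it swings up by itself
- pad_top (a point): centre of the top of the black round rubber pad, 42 mm across, on the front corner of the aluminium arm. At rest about 136 mm above the bench, sloping up to the front by 0.16 rad; at the tab 93 to 108 mm up. 1 rad of arm is 215 mm of drop; it shifts about 10 mm to the press's -x going down. Arm 34-40 mm wide, up to 145 mm high; the stamp's rod stands 30 mm above it, 100 mm behind the pad
- pointer_tip (a point): tip of the thin red pointer, which is fixed to the arm and moves down over the scale plate as the arm is pressed, 188 mm from the hinge pin; fully up it is about 86 mm above the bench
- mark (a point): pointing end of the green tab on the white scale plate, tab 6 mm high, 17 mm long; this point is at its mid height, where the pointer's tip stands when level with the tab. The tab's setting differs each time, 24 to 38 mm below the pointer's rest place, and stays during the job. z axis up along the scale (within 0.05 rad of vertical)
- dish: small white porcelain dish with a blue band, lying upside down in the shuttle's nest between four white pins 9 mm high: 68 mm across, 20.5 mm high, origin at the centre of its rim (underneath), 30 mm above the bench. Loose, 100 g
- finished_dish: bystander: same dish with a pink band, lying on the bench near the press's front; origin at the centre underneath
- pigment_jar: bystander: small glass jar with blue cap, 38 mm across, 42 mm high, beside the press; origin at the centre underneath
- tape_roll: bystander: red tape roll, 54 mm across, 22 mm high, near the shuttle bed; origin at the centre underneath
- brush_mug: bystander: white mug 84 mm across with brushes standing up to 240 mm high; origin at the centre underneath
- oil_bottle: bystander: amber bottle 52 mm across, 100 mm high; origin at the centre underneath
- mixing_bowl: bystander: white bowl 100 mm across, 40 mm high; origin at the centre underneath
- paint_brush: bystander: brush 170 mm long lying on the bench; origin at the middle underneath
Mind the look-alikes: they are no part of the job. What is shaped like the dish but purple or turquoise is not meant.

How it is judged:
By the outcome, as a careful person would: the job done as asked, in the order asked, and still so for the second after the job is handed in, with the robot touching nothing.
It also fails if it takes over 45 s, if anything falls off the work surface, if the arm or the gripper's body presses on something with over 40 N, if the wrist force passes 120 N, or if a joint passes its speed limit or range.

### The arm

A 6-joint arm with a two-finger parallel gripper is mounted at the origin on the work surface. World frame = base frame: x ahead of the robot, y to its left, z up, the work surface at z = 0. Lengths are in m, angles in rad, forces in N, time in s.
With the tool pointing down it reaches from about 0.3 to 0.875 m from the base axis. Payload 6.4 kg.
Tool frame: the origin (TCP) lies midway between the tips of the shut fingers; the grasp point (between the pads) lies 19 mm behind it; z points along the fingers, y is the line along which they close (so a half turn about z gives the same grasp; the last joint's range is limited). The gripper opens to 85 mm and grips with 20 to 120 N. Pads are 22 mm wide; open, the fingers measure 114 mm over their backs; the gripper's body (76 mm by 85 mm) begins 54 mm behind the grasp point. The pads swing forward as they close: fully open they stand 13 mm farther back than shut.
Start: joints at [-1.514, 0.181, 1.607, -0, 1.354, -0.206], TCP at [0.149, -0.555, 0.231] pointing down, gripper open.
Joint ranges: [-2.99, 2.99], [-0.89, 2.07], [0.3, 2.58], [-1.14, 4.28], [0, 2.63], [-3.12, 3.12]. Speed limits (rad/s): [2.57, 2.57, 3.01, 3.14, 3.14, 3.14].

### API

Orientations are given as a unit quaternion [w, x, y, z].
In Python, from bench import ctrl gives the robot as it stands. The module is installed in compiled form; this text tells all that it offers.
- The arm moves only by the tool move_arm, never from a script. Its argument "plan" is one flat list of numbers, 6 for each row, row after row: the shift along the world's x, y, z in units of 50 mm (1.0 is 50 mm), then the turn, a rotation vector about the world's x, y, z in rad. A call has 1 to 10 rows; each row is the pose to reach, as a shift and turn from the pose commanded when the call began; what a row does not reach only later rows make up. A row lasts 1/8 s, in which the tool goes at most 62.5 mm and 10.7 degrees, less where a joint would pass 70% of its speed; a pose out of reach is approached as far as the arm can. A call with a gripper value outside its range is refused whole. "grip" is the finger opening in mm, from 0 to 85.4, set as the call begins (left out, the last holds). The fingers move at their own pace and stop on an object; the grip force is fixed at half the most. Time passes only in rows, so rows that repeat a pose let the fingers close. It gives the time, the measured TCP pose, the force, the opening and the grip force at its end, in the units of the state.
- ctrl.get_obs(): the state, without advancing time (a new reading comes with each control period).
- ctrl.camera(name): name is "scene" or "side" or "wrist"; returns a dict with "pixels" (420x560x3 uint8, red, green, blue), "fx", "fy", "cx", "cy" (pixels), "origin" and "attitude" of the camera in the world. Camera axes: x right, y down, z forward; pixel columns grow to the right and rows downward; lengths in m; the calibration is good to about 2 mm. A picture is of the moment at which its call begins. There is no depth.
- ctrl.hand_in(): hands the job in; it is judged then, once.
The state is a dict: "time_s": time; "q": joint angles; "dq": joint speeds; "joint_efforts": joint torques, N m; "eef_pos": TCP position; "eef_rot": TCP orientation; "wrist_force": force on the tool from outside, world axes, zero at the start; "torque": the same for the moment, N m; "opening": opening from 0.0 (shut) to 1.0 (fully open); "grasp_force": force on a finger pad.
Only numpy, scipy, OpenCV 4.12 (cv2) and the standard library are available. Lean on these libraries where they do the work, as an engineer would, in place of code of your own. Each camera call takes 0.05 s, during which the arm holds its last target. There are 200 camera calls.

## Working session

There is one attempt and no reset: what is moved stays moved. The work goes in short steps, Python scripts to look and compute and a tool call to move; the robot and the scene stay as the last step left them, time stands still between calls to the robot, and variables do not carry over. Pictures are saved under pics/ and viewed, at most 10 in all, crops included, and the job is handed in when it is done.

Besides the shell and the picture viewer there is one more tool, called after "Emit:" by a JSON object that holds its "method" and its "body", one argument or row to a line. move_arm: Moves the arm, as the interface text tells. Its arguments: {"type":"object","properties":{"plan":{"type":"array"},"grip":{"type":"number"}},"required":["plan"]}

```bash
mkdir -p pics; cat > h.py <<'E'
import numpy as np, cv2
from scipy.spatial.transform import Rotation as R
from bench import ctrl
def shot(n,f=None):
    c=ctrl.camera(n)
    if f: cv2.imwrite('pics/'+f,c['pixels'][:,:,::-1])
    return c
def rot(c):
    a=np.array(c['attitude'],float)
    return a if a.shape==(3,3) else R.from_quat(a[[1,2,3,0]]).as_matrix()
def ray(c,u,v):
    d=rot(c)@np.array([(u-c['cx'])/c['fx'],(v-c['cy'])/c['fy'],1]); return np.array(c['origin']),d
def onz(c,u,v,z):
    o,d=ray(c,u,v); return o+d*(z-o[2])/d[2]
def proj(c,p):
    q=rot(c).T@(np.array(p)-np.array(c['origin'])); return q[0]/q[2]*c['fx']+c['cx'],q[1]/q[2]*c['fy']+c['cy']
E
python3 - <<'E'
from h import *
for n in('scene','side'):
    c=shot(n,n+'0.png'); print(n,c['fx'],c['cx'],c['cy'],np.round(c['origin'],3),np.round(c['attitude'],3))
    cv2.imwrite('pics/%s0b.png'%n,cv2.resize(c['pixels'][:,:,::-1],(800,600),interpolation=cv2.INTER_CUBIC))
print(ctrl.get_obs())
E
```

```text
scene 394.2216131709113 275.19568516362347 208.5982007039528 [ 0.964 -0.725  0.989] [-0.369  0.895  0.232 -0.098]
side 494.3845455801083 272.8498082997131 208.9208063738739 [0.421 1.043 0.961] [ 0.017 -0.058  0.903 -0.426]
{'time_s': 0.1, 'q': array([-1.51428530e+00,  1.81471776e-01,  1.60793172e+00,  1.71093637e-05,
        1.35379262e+00, -2.06290785e-01]), 'dq': array([ 0.0002052 , -0.00336705, -0.00402393,  0.00189058, -0.00043018,
        0.0006031 ]), 'joint_efforts': array([ 1.44856738e-03, -4.45875227e+01, -3.52236485e+01, -3.39474554e-04,
        4.06781139e-03,  1.21523037e-06]), 'eef_pos': array([ 0.14937575, -0.55473524,  0.23045996]), 'eef_rot': array([-7.98856784e-04,  9.91379239e-01,  1.31021223e-01,  6.83144327e-05]), 'wrist_force': array([ 0.74984902, -1.07746983, -1.01566897]), 'torque': array([-0.00075896,  0.01960197,  0.00366062]), 'grasp_force': 0.0, 'opening': 0.9989163820838349}
```

View pics/scene0b.png

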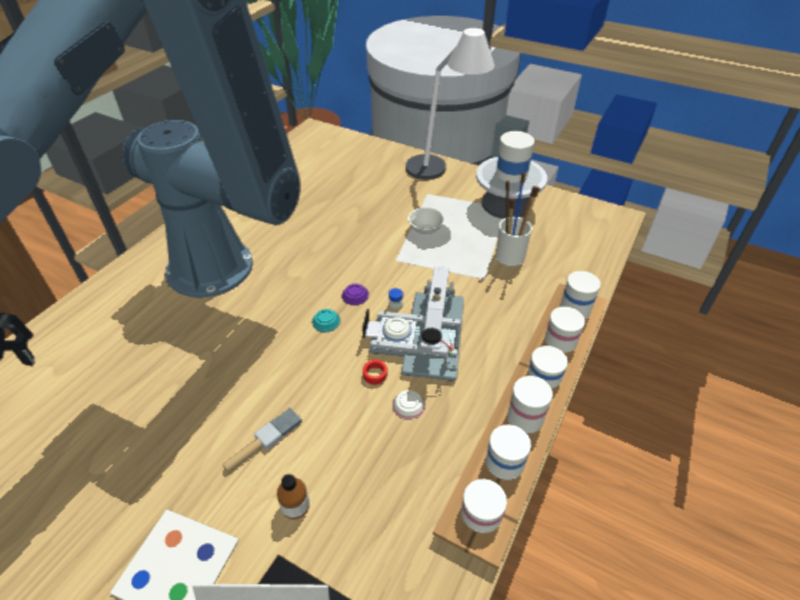

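View pics/side0b.png

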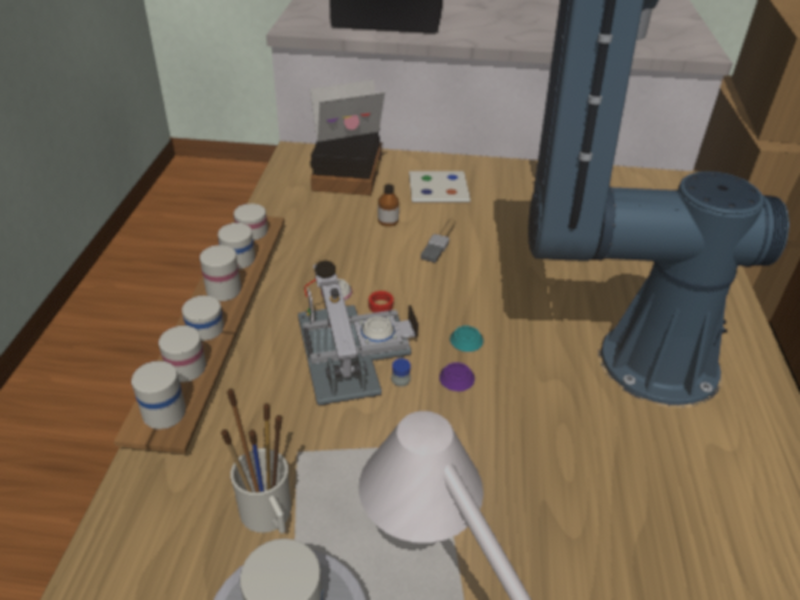

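Scene: press around (420,330), push plate at (366,325), pad at (432,336). Side: press around (345,340), plate (413,322), pad (325,268). I'll enlarge both crops.

```bash
python3 - <<'E'
import cv2,numpy as np
a=cv2.imread('pics/scene0.png')[180:280,245:335]; b=cv2.imread('pics/side0.png')[175:285,200:300]
a=cv2.resize(a,None,fx=4.4,fy=6,interpolation=cv2.INTER_CUBIC)[:600]
a=cv2.resize(cv2.imread('pics/scene0.png')[180:280,250:330],(480,600),interpolation=cv2.INTER_CUBIC)
b=cv2.resize(cv2.imread('pics/side0.png')[175:285,205:295],(320,391),interpolation=cv2.INTER_CUBIC)
o=np.zeros((600,800,3),np.uint8);o[:,:480]=a;o[:391,480:]=b
cv2.imwrite('pics/crop.png',o)
E
```

```text
(no output)
```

View pics/crop.png

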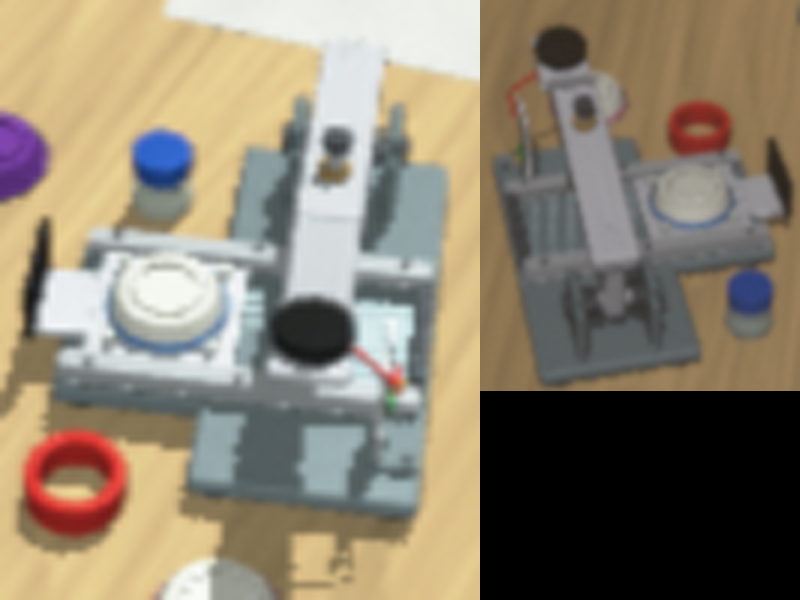

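The crops show clear base corners, the pad, the push plate, and the red pointer and green tab (scene). Next I fit the press pose.

```bash
cat > fit.py <<'E'
from h import *
from scipy.optimize import least_squares
S=shot('scene');D=shot('side')
s=lambda u,v:(250+u/6,180+v/6)
d=lambda u,v:(205+(u-480)/3.556,175+v/3.556)
P=[(S,s(190,488),(-85,60,20)),(S,s(418,510),(-85,-60,20)),(S,s(448,168),(165,-60,20)),(S,s(250,150),(165,60,20)),
(S,s(55,400),(-55,140,20)),(D,d(545,380),(165,-60,20)),(D,d(700,355),(165,60,20)),(D,d(773,250),(55,140,20))]
def W(x,p): return np.r_[x[:2],0]+R.from_euler('z',x[2]).apply(np.array(p)/1000)
f=lambda x:np.concatenate([np.subtract(proj(c,W(x,p)),uv) for c,uv,p in P])
r=least_squares(f,[.55,0,1.57],loss='soft_l1');x=r.x
r2=least_squares(f,[.55,0,1.57+.3],loss='soft_l1')
if r2.cost<r.cost:x=r2.x
def tri(a,b):
    def g(p):return np.r_[np.subtract(proj(S,p),a),np.subtract(proj(D,p),b)]
    q=least_squares(g,[.55,0,.1]);return q.x,np.abs(q.fun).max()
inv=lambda p:R.from_euler('z',-x[2]).apply(p-np.r_[x[:2],0])*1000
E
python3 - <<'E'
from fit import *
print(x,np.round(f(x).reshape(-1,2),1).tolist())
for n,a,b in(('pad',s(312,330),d(560,47)),('plate',s(38,278),d(779,180)),('tip',s(400,385),d(512,108)),('tab',s(391,400),d(519,153)),('dish',s(165,285),d(693,185)),('jar',s(163,150),d(750,285)),('tape',s(76,475),d(699,122))):
    p,e=tri(a,b);print(n,p.round(3),e.round(1),inv(p).round(0))
E
```

```text
[0.63635845 0.03834087 1.92459486] [[-0.7, -3.3], [0.2, -2.3], [0.6, -2.2], [-0.5, -2.7], [-1.8, 0.8], [-2.5, -0.3], [0.2, -0.8], [-1.1, -4.4]]
pad [ 0.662 -0.033  0.128] 0.1 [-76.   1. 128.]
plate [ 0.484 -0.001  0.04 ] 0.2 [ 16. 157.  40.]
tip [ 0.699 -0.008  0.082] 0.6 [-65. -42.  82.]
tab [0.691 0.007 0.049] 0.2 [-48. -40.  49.]
dish [0.549 0.023 0.047] 0.3 [15. 87. 47.]
jar [0.494 0.119 0.039] 0.4 [125. 106.  39.]
tape [ 0.559 -0.091  0.016] 0.4 [-95. 117.  16.]
```

```bash
sed -i 's#s=lambda.*#s=lambda u,v:(249.58+u/6,179.58+v/6)#; s#d=lambda.*#d=lambda u,v:(204.64+(u-480)/3.556,174.64+v/3.556)#; s#-55,140,20#x0-55,140,20#' fit.py
sed -i 's#x0-55,140,20#-40,140,20#; s#(55,140,20)#(70,140,20)#' fit.py
python3 - <<'E'
from fit import *
print(x,np.round(f(x).reshape(-1,2),1).tolist())
for n,a,b in(('pad',s(312,330),d(560,47)),('plate',s(38,278),d(779,180)),('tip',s(400,385),d(512,108)),('tab',s(391,400),d(519,153)),('dish',s(165,285),d(693,185)),('jar',s(163,150),d(750,285)),('tape',s(76,475),d(699,122))):
    p,e=tri(a,b);print(n,p.round(3),e.round(1),inv(p).round(0))
for z in(50,44,26,62): 
  for X in (-15,15,45): print(proj(S,W(x,(X,159,z))))
E
```

```text
[0.63873385 0.03351513 1.93355036] [[-0.1, -1.3], [1.0, -0.5], [0.7, -0.8], [-0.5, -1.2], [-0.6, -0.7], [-2.0, -1.4], [0.4, -2.1], [0.1, -2.0]]
pad [ 0.662 -0.033  0.129] 0.3 [-71.   2. 129.]
plate [ 0.484 -0.001  0.041] 0.2 [ 23. 157.  41.]
tip [ 0.699 -0.008  0.084] 0.2 [-60. -41.  84.]
tab [0.69  0.007 0.051] 0.2 [-43. -39.  51.]
dish [0.549 0.022 0.048] 0.1 [21. 87. 48.]
jar [0.494 0.119 0.041] 0.0 [131. 105.  41.]
tape [ 0.559 -0.091  0.018] 0.0 [-89. 118.  18.]
(np.float64(253.26914449760028), np.float64(232.773071726095))
(np.float64(254.98115239495323), np.float64(225.85839107095708))
(np.float64(256.63766819314554), np.float64(219.1678391392745))
(np.float64(253.35186457037372), np.float64(234.0224032945698))
(np.float64(255.05681663559113), np.float64(227.11022245600438))
(np.float64(256.70668625434797), np.float64(220.4213557144939))
(np.float64(253.5966998277922), np.float64(237.720180701106))
(np.float64(255.28081745007043), np.float64(230.81621682636052))
(np.float64(256.91105498926237), np.float64(224.13313191058722))
(np.float64(253.10200777434937), np.float64(230.2487849646366))
(np.float64(254.82829778698985), np.float64(223.32947921002426))
(np.float64(256.4982627058371), np.float64(216.63593537418518))
```

Emit:
{"method": "move_arm", "body": {
  "plan": [5.72, 10.7, 0, 0, 0, 0.1, 5.72, 10.7, 0, 0, 0, 0.1, 5.72, 10.7, 0, 0, 0, 0.1, 5.72, 10.7, 0, 0, 0, 0.1, 5.72, 10.7, 0, 0, 0, 0.1, 5.72, 10.7, 0, 0, 0, 0.1, 5.72, 10.7, 0, 0, 0, 0.1, 5.72, 10.7, 0, 0, 0, 0.1, 5.72, 10.7, -1, 0, 0, 0.1, 5.72, 10.7, -1, 0, 0, 0.1],
  "grip": 0
}}

```text
time_s: 1.55
eef_pos: [0.4363, -0.0183, 0.1811]
eef_rot: [0.0, 0.984, 0.181, 0.001]
wrist_force: [0.6, -0.5, 0.3]
opening: -0.002
grasp_force: 0.0
```

```bash
python3 - <<'E'
from h import *
c=shot('wrist','w1.png');print(c['fx'],np.round(c['origin'],3),np.round(rot(c),2).tolist())
S=shot('scene');print('turq',onz(S,228,224,.01))
for p in((.436,-.018,.045),(.482,-.002,.05)):print(proj(c,p))
E
```

```text
359.5827693266786 [0.515 0.011 0.323] [[0.36, -0.88, -0.3], [-0.93, -0.34, -0.12], [0.0, 0.32, -0.95]]
turq [ 0.38007998 -0.01518602  0.01      ]
(np.float64(280.31072093030457), np.float64(195.74681965279558))
(np.float64(282.2039593808106), np.float64(135.63044867618146))
```

View pics/w1.png

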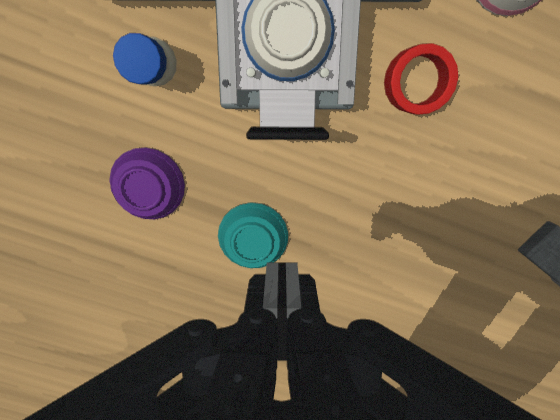

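The plate (247–328, 127–139) is square to the tool, and the fingers (col 283) line up with it; the turquoise dish stays clear below. Descend and approach.

Emit:
{"method": "move_arm", "body": {
  "plan": [0.02, -0.06, -1, 0, 0, 0, 0.02, -0.06, -2, 0, 0, 0, 0.02, -0.06, -2.7, 0, 0, 0, 0.02, -0.06, -2.7, 0, 0, 0, 0.3, 0.04, -2.7, 0, 0, 0, 0.48, 0.12, -2.7, 0, 0, 0, 0.58, 0.16, -2.7, 0, 0, 0, 0.67, 0.19, -2.7, 0, 0, 0, 0.76, 0.22, -2.7, 0, 0, 0, 0.86, 0.26, -2.7, 0, 0, 0]
}}

```text
time_s: 2.9
eef_pos: [0.4782, -0.0073, 0.0462]
eef_rot: [-0.0, 0.984, 0.18, -0.0]
wrist_force: [-1.5, -2.0, 3.0]
opening: 0.0
grasp_force: 1.1
```

Emit:
{"method": "move_arm", "body": {
  "plan": [0.1, 0.04, 0, 0, 0, 0, 0.26, 0.1, 0, 0, 0, 0, 0.43, 0.16, 0, 0, 0, 0, 0.6, 0.23, 0, 0, 0, 0, 0.77, 0.29, 0, 0, 0, 0, 0.94, 0.36, 0, 0, 0, 0, 1.08, 0.41, 0, 0, 0, 0, 1.2, 0.455, 0, 0, 0, 0, 1.26, 0.48, 0, 0, 0, 0]
}}

```text
time_s: 4.03
eef_pos: [0.5418, 0.0168, 0.0463]
eef_rot: [0.0, 0.984, 0.18, 0.0]
wrist_force: [-1.2, -0.0, -0.6]
opening: -0.0
grasp_force: 1.1
```

```bash
python3 - <<'E'
from h import *
o=ctrl.get_obs();print(o['wrist_force'])
c=shot('scene');a=cv2.resize(c['pixels'][180:280,250:330,::-1],(400,500),interpolation=cv2.INTER_CUBIC)
w=shot('wrist')['pixels'][:300,80:480,::-1]
im=np.zeros((500,800,3),np.uint8);im[:,:400]=a;im[:300,400:]=w;cv2.imwrite('pics/p2.png',im)
E
```

```text
[-1.23708877 -0.04925671 -0.60463235]
```

View pics/p2.png

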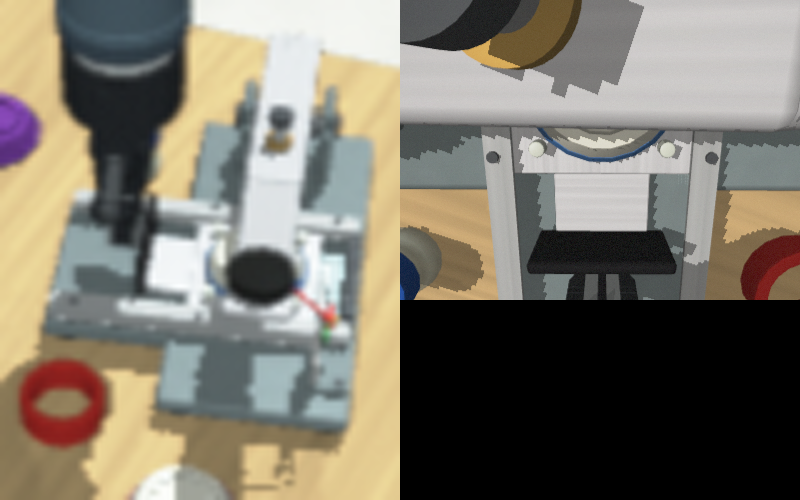

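Shuttle is moving with the plate and the dish is nearly under the arm, but there is no stop force yet. Continue in small steps.

Emit:
{"method": "move_arm", "body": {
  "plan": [0.06, 0.02, 0, 0, 0, 0, 0.11, 0.04, 0, 0, 0, 0, 0.17, 0.06, 0, 0, 0, 0, 0.2, 0.075, 0, 0, 0, 0, 0.2, 0.075, 0, 0, 0, 0]
}}

```text
time_s: 4.75
eef_pos: [0.5502, 0.0201, 0.0462]
eef_rot: [0.0, 0.984, 0.181, -0.002]
wrist_force: [-7.2, -3.1, 5.3]
opening: 0.002
grasp_force: 4.0
```

Emit:
{"method": "move_arm", "body": {
  "plan": [0.02, 0.007, 0, 0, 0, 0, 0.04, 0.015, 0, 0, 0, 0, 0.04, 0.015, 0, 0, 0, 0]
}}

```text
time_s: 5.12
eef_pos: [0.5503, 0.0202, 0.046]
eef_rot: [0.0, 0.984, 0.181, -0.004]
wrist_force: [-15.7, -7.3, 12.8]
opening: 0.003
grasp_force: 8.4
```

The stop is reached: 17 N with no motion. Retreat, lift, go above the pad.

Emit:
{"method": "move_arm", "body": {
  "plan": [-0.6, -0.23, 0, 0, 0, 0, -0.6, -0.23, 1.2, 0, 0, 0, -0.6, -0.23, 2.4, 0, 0, 0, -0.6, -0.23, 3.1, 0, 0, 0, 0.4, -0.6, 3.1, 0, 0, 0, 1.4, -0.95, 3.1, 0, 0, 0, 2.2, -1.1, 3.1, 0, 0, 0, 2.2, -1.1, 3.1, 0, 0, 0]
}}

```text
time_s: 6.12
eef_pos: [0.6656, -0.0346, 0.2004]
eef_rot: [0.0, 0.984, 0.18, 0.0]
wrist_force: [-0.0, -0.0, -0.5]
opening: -0.0
grasp_force: 0.0
```

```bash
python3 - <<'E'
from h import *
o=ctrl.get_obs();print(o['wrist_force'],o['eef_pos'])
c=shot('scene','s3.png');a=cv2.resize(c['pixels'][180:270,255:325,::-1],(467,600),interpolation=cv2.INTER_CUBIC)
c=shot('wrist','w3.png');w=cv2.resize(c['pixels'][:,:,::-1],(333,250))
im=np.zeros((600,800,3),np.uint8);im[:,:467]=a;im[:250,467:]=w;cv2.imwrite('pics/p3.png',im)
print(proj(c,(.662,-.033,.134)))
E
```

```text
[-0.03384504 -0.04146455 -0.50693081] [ 0.66559344 -0.03462093  0.20042587]
(np.float64(278.1584079094057), np.float64(229.860884327322))
```

View pics/p3.png

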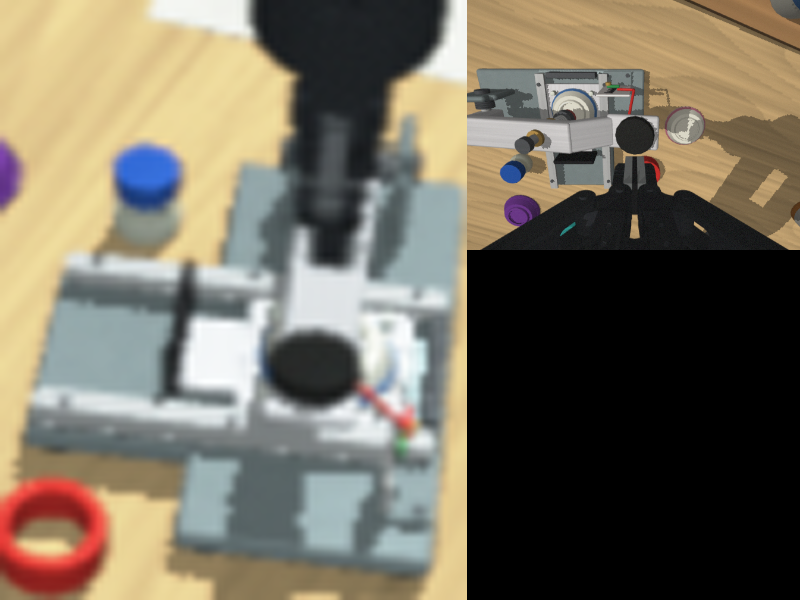

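The dish is under the stamp (the pin nest is centred under the arm) and the pad is at wrist-cam (281,223), as predicted. Next, tilt the wrist camera outward to read the scale.

Emit:
{"method": "move_arm", "body": {
  "plan": [0.25, 0.3, 0, -0.05, 0.13, 0, 0.5, 0.6, 0, -0.1, 0.26, 0, 0.73, 0.92, 0, -0.142, 0.374, 0, 0.73, 0.92, 0, -0.142, 0.374, 0, 0.73, 0.92, 0, -0.142, 0.374, 0]
}}

```text
time_s: 6.85
eef_pos: [0.6993, 0.0122, 0.2015]
eef_rot: [0.036, 0.964, 0.177, -0.195]
wrist_force: [-0.0, -0.1, 0.9]
opening: -0.004
grasp_force: 0.0
```

```bash
python3 - <<'E'
from fit import *
c=shot('wrist','w4.png');print(ctrl.get_obs()['eef_pos'],c['origin'])
u,v=proj(c,(.699,-.008,.07));print(u,v)
u0=int(np.clip(u-80,0,400));v0=int(np.clip(v-60,0,300));print(u0,v0)
cv2.imwrite('pics/p4.png',cv2.resize(c['pixels'][v0:v0+120,u0:u0+160,::-1],None,fx=5,fy=5,interpolation=cv2.INTER_CUBIC))
E
```

```text
[0.69967249 0.01131214 0.20386872] [0.82367055 0.05811658 0.30266329]
304.7295190298254 141.3296201667548
224 81
```

View pics/p4.png

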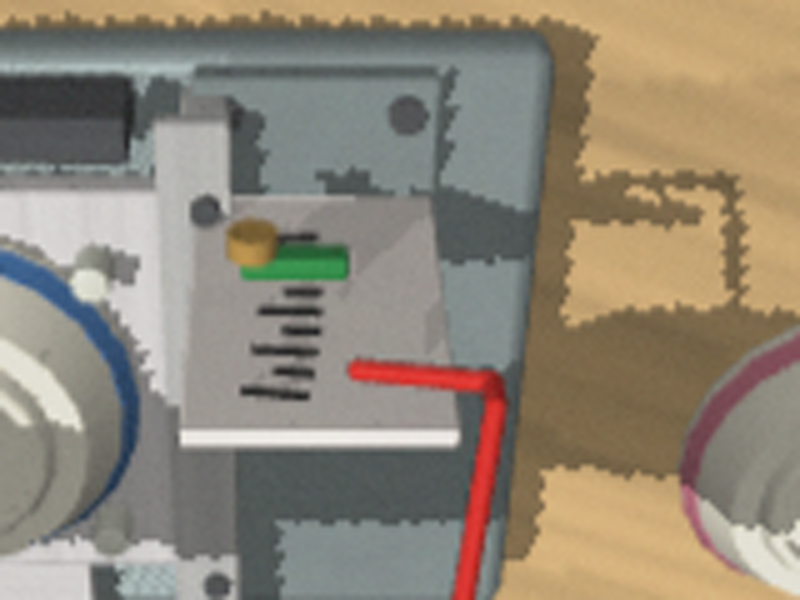

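Clear view: pointer tip at crop (350,369), green tab's end at (347,264). Compute the drop.

```bash
cat > meas.py <<'E'
from fit import *
n=np.r_[-np.sin(x[2]),np.cos(x[2]),0]
def drop(c,t,m,zt=.086):
    p=onz(c,*t,zt);o,d=ray(c,*m);q=o+d*(n@(p-o))/(n@d);return p,q
E
python3 - <<'E'
from meas import *
c=shot('wrist')
for zt in(.084,.086,.088):
    p,q=drop(c,(293.6,154.4),(293.0,133.4),zt);print(inv(p).round(1),inv(q).round(1),(p-q)[2])
    dz=(p-q)[2];h=zt-.056;th=np.arcsin(h/.188)-np.arcsin((h-dz)/.188);print('theta',th,'pad drop',.215*th)
E
```

```text
[-51.8 -39.4  84. ] [-52.1 -39.4  54.3] 0.029682577722825232
theta 0.15844235767580714 pad drop 0.034065106900298535
[-51.7 -40.7  86. ] [-52.  -40.7  56.6] 0.02941112309150609
theta 0.1571272533105434 pad drop 0.03378235946176683
[-51.6 -42.   88. ] [-51.9 -42.   58.9] 0.02913966846018687
theta 0.15583046535343037 pad drop 0.03350355005098753
```

Emit:
{"method": "move_arm", "body": {
  "plan": [-0.25, -0.3, 0, 0.05, -0.13, 0, -0.5, -0.6, 0, 0.1, -0.26, 0, -0.73, -0.92, 0, 0.142, -0.374, 0, -0.73, -0.92, 0, 0.142, -0.374, 0, -0.73, -0.92, -0.6, 0.142, -0.374, 0, -0.73, -0.92, -1.0, 0.142, -0.374, 0, -0.73, -0.92, -1.15, 0.142, -0.374, 0, -0.73, -0.92, -1.15, 0.142, -0.374, 0]
}}

```text
time_s: 8.15
eef_pos: [0.6634, -0.0334, 0.1432]
eef_rot: [-0.0, 0.984, 0.181, -0.001]
wrist_force: [-0.5, -0.1, 0.8]
opening: -0.0
grasp_force: 0.0
```

Emit:
{"method": "move_arm", "body": {
  "plan": [0, 0, -0.02, 0, 0, 0, 0, 0, -0.04, 0, 0, 0, 0, 0, -0.06, 0, 0, 0, 0, 0, -0.08, 0, 0, 0, 0, 0, -0.1, 0, 0, 0, 0, 0, -0.12, 0, 0, 0, 0, 0, -0.12, 0, 0, 0]
}}

```text
time_s: 9.02
eef_pos: [0.6633, -0.0337, 0.1376]
eef_rot: [-0.0, 0.984, 0.18, -0.0]
wrist_force: [-0.2, 0.3, -0.2]
opening: -0.0
grasp_force: 0.0
```

Emit:
{"method": "move_arm", "body": {
  "plan": [0, 0, -0.02, 0, 0, 0, 0, 0, -0.04, 0, 0, 0, 0, 0, -0.06, 0, 0, 0, 0, 0, -0.08, 0, 0, 0, 0.0, 0, -0.08, 0, 0, 0]
}}

```text
time_s: 9.65
eef_pos: [0.6637, -0.034, 0.134]
eef_rot: [0.0, 0.984, 0.18, 0.0]
wrist_force: [-0.1, -1.7, 3.1]
opening: 0.003
grasp_force: 1.3
```

Emit:
{"method": "move_arm", "body": {
  "plan": [0.005, -0.01, -0.03, 0, 0, 0, 0.01, -0.02, -0.06, 0, 0, 0, 0.01, -0.03, -0.09, 0, 0, 0, 0.015, -0.04, -0.12, 0, 0, 0, 0.02, -0.05, -0.15, 0, 0, 0, 0.02, -0.055, -0.18, 0, 0, 0, 0.025, -0.065, -0.21, 0, 0, 0, 0.025, -0.07, -0.24, 0, 0, 0, 0.03, -0.08, -0.27, 0, 0, 0, 0.03, -0.09, -0.3, 0, 0, 0]
}}

```text
time_s: 10.9
eef_pos: [0.6652, -0.0383, 0.1189]
eef_rot: [0.0, 0.984, 0.18, 0.0]
wrist_force: [1.8, -0.0, 4.8]
opening: -0.0
grasp_force: 2.4
```

Emit:
{"method": "move_arm", "body": {
  "plan": [0.005, -0.01, -0.03, 0, 0, 0, 0.01, -0.02, -0.06, 0, 0, 0, 0.01, -0.03, -0.09, 0, 0, 0, 0.015, -0.04, -0.12, 0, 0, 0, 0.02, -0.05, -0.15, 0, 0, 0, 0.02, -0.055, -0.18, 0, 0, 0, 0.025, -0.065, -0.21, 0, 0, 0, 0.025, -0.07, -0.22, 0, 0, 0, 0.025, -0.07, -0.22, 0, 0, 0]
}}

```text
time_s: 12.02
eef_pos: [0.6663, -0.0411, 0.1082]
eef_rot: [-0.0, 0.984, 0.181, 0.0]
wrist_force: [0.2, 1.8, 6.4]
opening: -0.001
grasp_force: 3.6
```

```bash
python3 - <<'E'
from fit import *
c=shot('wrist','w5.png');o=ctrl.get_obs();print(o['eef_pos'],o['wrist_force'])
p=W(x,(-52,-41,57));u,v=proj(c,p);print(u,v)
u0=int(np.clip(u-40,0,480));v0=int(np.clip(v-40,0,340));print(u0,v0)
a=cv2.resize(c['pixels'][v0:v0+80,u0:u0+80,::-1],(400,400),interpolation=cv2.INTER_CUBIC)
s=shot('scene');u,v=proj(s,p);u1=int(u-20);v1=int(v-20);print(u,v,u1,v1)
b=cv2.resize(s['pixels'][v1:v1+40,u1:u1+40,::-1],(400,400),interpolation=cv2.INTER_CUBIC)
cv2.imwrite('pics/p5.png',np.hstack([a,b]))
E
```

```text
[ 0.6663001  -0.04109429  0.10819764] [ 0.20533885 -0.22440336  7.30287756]
230.5040318285238 166.97728604641048
190 126
315.60337575202914 247.2744379192263 295 227
```

View pics/p5.png

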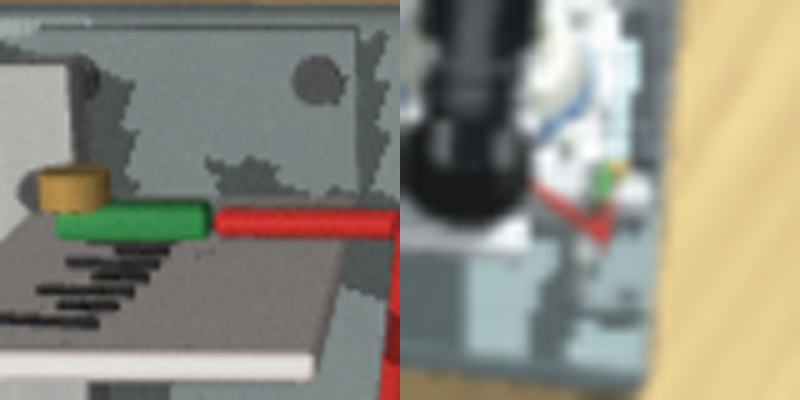

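```bash
python3 - <<'E'
from meas import *
c=shot('wrist')
t=(190+217/5-.4,126+222/5-.4);m=(190+210/5-.4,126+220/5-.4)
for zt in(.058,.062):
    p,q=drop(c,t,m,zt);print(inv(p).round(1),inv(q).round(1),(p-q)[2])
# predicted pixels of tip at various z, from y plane -40.7
for z in(66,64,62,60,58,56.5,54):
    P=proj(c,W(x,(-52,-40.7,z)));print(z,np.round((np.array(P)+.4-[190,126])*5,1))
print(ctrl.get_obs()['eef_pos'])
E
```

```text
[-53.4 -39.5  58. ] [-52.5 -39.5  57. ] 0.0009818686581876124
[-54.  -40.4  62. ] [-53.1 -40.4  61. ] 0.0009614572641832297
66 [193.1 228. ]
64 [195.7 223.8]
62 [198.4 219.6]
60 [200.9 215.5]
58 [203.4 211.5]
56.5 [205.3 208.6]
54 [208.3 203.7]
[ 0.66626436 -0.04105596  0.10817649]
```

The tip is near the tab, but this view is too steep to judge height. I'll tilt the tool about its fingertip, raising it to compensate, so the camera sees the scale more squarely.

Emit:
{"method": "move_arm", "body": {
  "plan": [-0.02, -0.01, 0.03, -0.036, 0.094, 0, -0.04, -0.015, 0.055, -0.071, 0.187, 0, -0.05, -0.02, 0.08, -0.107, 0.281, 0, -0.07, -0.03, 0.1, -0.142, 0.374, 0, -0.08, -0.03, 0.12, -0.178, 0.468, 0, -0.09, -0.035, 0.14, -0.213, 0.561, 0, -0.09, -0.035, 0.14, -0.213, 0.561, 0]
}}

```text
time_s: 13.25
eef_pos: [0.6611, -0.0425, 0.1131]
eef_rot: [0.053, 0.939, 0.173, -0.293]
wrist_force: [1.9, 2.1, 7.3]
opening: 0.001
grasp_force: 3.4
```

```bash
cat > look.py <<'E'
import sys
from meas import *
c=shot('wrist','w%s.png'%sys.argv[1]);o=ctrl.get_obs();print(o['time_s'],o['eef_pos'],o['wrist_force'],c['origin'])
P=c['pixels'].astype(int);r,g,b=P[...,0],P[...,1],P[...,2]
G=(g>1.5*r)&(g>1.35*b)&(g>60);Rd=(r>2.2*g)&(r>2.2*b)&(r>80)
u,v=proj(c,W(x,(-52,-41,57)));print(u,v)
u0=int(np.clip(u-50,0,460));v0=int(np.clip(v-40,0,340));print(u0,v0)
for n,M in(('G',G),('R',Rd)):
    M=M[v0:v0+80,u0:u0+100];ys,xs=np.nonzero(M)
    for k in range(0,100,3):
        cs=ys[xs==k]
        if len(cs): print(n,k+u0,cs.min()+v0,cs.max()+v0,len(cs),end='; ')
    print()
cv2.imwrite('pics/p%s.png'%sys.argv[1],cv2.resize(c['pixels'][v0:v0+80,u0:u0+100,::-1],(600,480),interpolation=cv2.INTER_CUBIC))
E
python3 look.py 6
```

```text
13.4 [ 0.66101145 -0.04233016  0.11436153] [1.65214955 2.42470627 5.75654734] [0.80157781 0.01044712 0.18423292]
219.70520736630522 116.03415839449583
169 76
G 184 118 118 1; G 187 118 120 3; G 190 118 120 3; G 193 116 120 5; G 196 112 120 9; G 199 108 120 13; G 202 108 120 13; G 205 108 120 13; G 208 108 120 13; G 211 108 120 13; G 214 108 120 13; G 217 108 120 13; G 220 109 120 12; 
R 223 124 127 4; R 226 123 128 6; R 229 123 129 7; R 232 123 129 7; R 235 123 129 7; R 238 123 129 7; R 241 123 129 7; R 244 123 129 7; R 247 124 129 6; R 250 124 129 6; R 253 124 129 6; R 256 124 129 6; R 259 124 129 6; R 262 124 129 6; R 265 124 130 7; R 268 124 155 32;
```

View pics/p6.png

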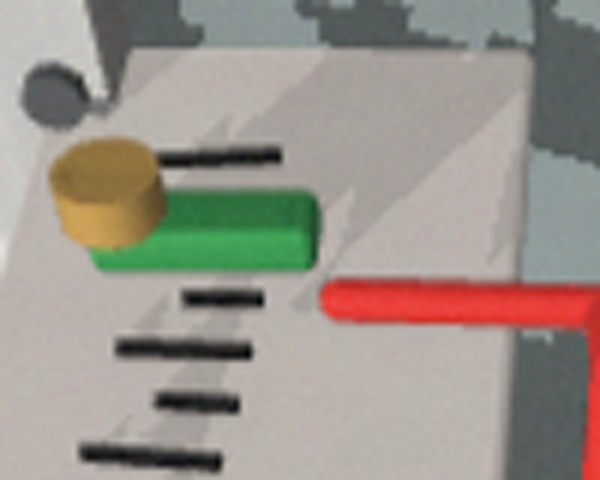

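Now the view is good: tab rows 108–120 (front and top faces), pointer centred at row 126, i.e. still above the tab. Compute the remaining drop.

```bash
python3 - <<'E'
from meas import *
c=shot('wrist')
a=np.array(proj(c,W(x,(-53,-41,57))))
print('dz',np.array(proj(c,W(x,(-53,-41,62))))-a,'dy5',np.array(proj(c,W(x,(-53,-46,57))))-a)
p,q=drop(c,(221.5,126),(221,114),.064);print((p-q)[2],inv(p),inv(q))
E
```

```text
dz [-1.15883313  7.45450843] dy5 [-1.50682583 -9.33021686]
0.008013618404971778 [-53.2940112  -40.83331647  64.        ] [-52.25370509 -40.83331647  55.9863816 ]
```

```bash
python3 - <<'E'
from meas import *
c=shot('wrist');o=ctrl.get_obs();q=np.array(o['eef_rot']);Rt=R.from_quat(q[[1,2,3,0]]).as_matrix()
off=Rt.T@(np.array(c['origin'])-o['eef_pos']);Rc=Rt.T@rot(c)
def cam(pos,q):
    q=np.array(q,float);q/=np.linalg.norm(q);T=R.from_quat(q[[1,2,3,0]]).as_matrix()
    d=dict(c);d['origin']=np.array(pos)+T@off;d['attitude']=T@Rc;return d
c3=cam((.66559,-.03462,.20043),(0,.984,.180,0));c4=cam((.69967,.01131,.20387),(.036,.964,.177,-.195))
print(c4['origin'])
for f,cc,box in(('w3',c3,(200,270,120,185)),('w4',c4,(250,340,110,170))):
    I=cv2.imread(f'pics/{f}.png').astype(int)[:,:,::-1];r,g,b=I[...,0],I[...,1],I[...,2]
    for n,M in(('G',(g>1.5*r)&(g>1.35*b)&(g>60)),('R',(r>2.2*g)&(r>2.2*b)&(r>80))):
        ys,xs=np.nonzero(M[box[2]:box[3],box[0]:box[1]]);print(f,n,[(k+box[0],ys[xs==k].min()+box[2],ys[xs==k].max()+box[2]) for k in np.unique(xs)][:40:2])
    a=np.array(proj(cc,W(x,(-52,-41,86))));print('tip pred',a,'dz5',np.array(proj(cc,W(x,(-52,-41,91))))-a,'dy5',np.array(proj(cc,W(x,(-52,-46,86))))-a,'mark pred',proj(cc,W(x,(-52,-41,56.5))))
E
```

```text
[0.8240055  0.05816637 0.30294673]
w3 G [(np.int64(235), np.int64(145), np.int64(146)), (np.int64(237), np.int64(144), np.int64(147)), (np.int64(239), np.int64(144), np.int64(147)), (np.int64(241), np.int64(143), np.int64(147)), (np.int64(243), np.int64(142), np.int64(147)), (np.int64(245), np.int64(143), np.int64(147)), (np.int64(247), np.int64(143), np.int64(147)), (np.int64(249), np.int64(143), np.int64(147)), (np.int64(251), np.int64(143), np.int64(147)), (np.int64(253), np.int64(143), np.int64(147)), (np.int64(255), np.int64(143), np.int64(147))]
w3 R [(np.int64(252), np.int64(149), np.int64(150)), (np.int64(254), np.int64(148), np.int64(151)), (np.int64(256), np.int64(148), np.int64(151)), (np.int64(258), np.int64(148), np.int64(151)), (np.int64(260), np.int64(148), np.int64(151)), (np.int64(262), np.int64(148), np.int64(151)), (np.int64(264), np.int64(148), np.int64(151)), (np.int64(266), np.int64(148), np.int64(152)), (np.int64(268), np.int64(149), np.int64(152))]
tip pred [250.96911614 150.20746841] dz5 [-0.56709407  1.20811585] dy5 [-0.18958388 -7.0068779 ] mark pred (np.fl
[... 807 characters left out ...]
p.int64(157)), (np.int64(304), np.int64(154), np.int64(157)), (np.int64(306), np.int64(154), np.int64(157)), (np.int64(308), np.int64(154), np.int64(157)), (np.int64(310), np.int64(155), np.int64(157)), (np.int64(312), np.int64(155), np.int64(158)), (np.int64(314), np.int64(155), np.int64(158)), (np.int64(316), np.int64(155), np.int64(158)), (np.int64(318), np.int64(155), np.int64(158)), (np.int64(320), np.int64(155), np.int64(169)), (np.int64(322), np.int64(155), np.int64(169)), (np.int64(324), np.int64(157), np.int64(167))]
tip pred [294.07762517 153.26703085] dz5 [0.18971993 3.93060267] dy5 [ 0.17840946 -6.03877341] mark pred (np.float64(293.0621572949978), np.float64(132.22864729389343))
```

Multi-view reconciliation: the pointer runs about 2 mm in front of the tab's centre, in its front-face plane. So "level" means the pointer aligned with the tab's front face (rows 108–114.7), about 10 mm more tip drop. Go 8 mm slowly and look.

Emit:
{"method": "move_arm", "body": {
  "plan": [0, 0, -0.02, 0, 0, 0, 0, -0.01, -0.04, 0, 0, 0, 0, -0.01, -0.06, 0, 0, 0, 0.01, -0.02, -0.08, 0, 0, 0, 0.01, -0.02, -0.1, 0, 0, 0, 0.01, -0.03, -0.12, 0, 0, 0, 0.01, -0.03, -0.14, 0, 0, 0, 0.015, -0.035, -0.16, 0, 0, 0, 0.015, -0.035, -0.16, 0, 0, 0]
}}

```text
time_s: 14.82
eef_pos: [0.6616, -0.0439, 0.1072]
eef_rot: [0.053, 0.939, 0.173, -0.292]
wrist_force: [0.9, 3.3, 9.1]
opening: -0.001
grasp_force: 4.0
```

```bash
python3 look.py 7
```

```text
14.975 [ 0.66161399 -0.04390502  0.10727032] [1.59134645 3.58833636 7.47795177] [0.80212191 0.0088617  0.1775458 ]
214.26641693070084 126.29616302833108
164 86
G 179 128 130 3; G 182 128 130 3; G 185 127 130 4; G 188 125 130 6; G 191 118 130 13; G 194 118 130 13; G 197 118 130 13; G 200 118 130 13; G 203 118 130 13; G 206 118 130 13; G 209 118 130 13; G 212 118 130 13; G 215 118 130 13; 
R 221 124 130 7; R 224 124 130 7; R 227 124 130 7; R 230 124 130 7; R 233 124 130 7; R 236 124 130 7; R 239 124 130 7; R 242 124 130 7; R 245 124 130 7; R 248 124 130 7; R 251 124 130 7; R 254 124 130 7; R 257 125 130 6; R 260 125 130 6; R 263 125 165 20;
```

View pics/p7.png

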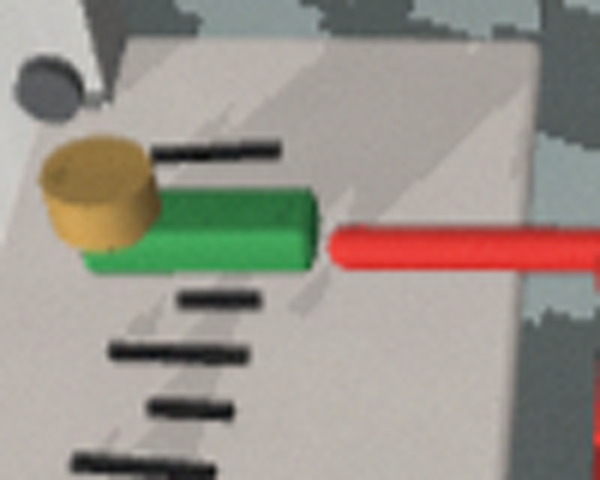

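Pointer centre is at row 127 against tab 118–130 with its front face about 118–124.5. About 3.7 mm of tip drop left, so press a little further, slowly, and check numerically.

Emit:
{"method": "move_arm", "body": {
  "plan": [0, 0, -0.015, 0, 0, 0, 0, -0.005, -0.03, 0, 0, 0, 0.005, -0.01, -0.045, 0, 0, 0, 0.005, -0.015, -0.06, 0, 0, 0, 0.005, -0.015, -0.07, 0, 0, 0, 0.005, -0.015, -0.07, 0, 0, 0]
}}

```text
time_s: 15.72
eef_pos: [0.6619, -0.0446, 0.104]
eef_rot: [0.052, 0.939, 0.173, -0.292]
wrist_force: [0.3, 3.2, 9.0]
opening: 0.005
grasp_force: 4.4
```

```bash
python3 look.py 8; python3 - <<'E'
from fit import *
# tab profile: front/top face boundary along column near its end
I=cv2.imread('pics/w8.png')
g=I[...,1].astype(int)
from meas import *
u,v=proj(shot('wrist'),W(x,(-52,-41,57)));u=int(u)-5
print([(k,int(g[k,u-6]),) for k in range(int(v)-14,int(v)+14)])
E
```

```text
15.875 [ 0.66187083 -0.04459577  0.10400311] [0.44484029 3.19839306 8.20089516] [0.80237119 0.00820572 0.17429476]
211.7588121663004 131.38103616503855
161 91
G 176 133 135 3; G 179 133 135 3; G 182 133 135 3; G 185 130 135 6; G 188 123 135 13; G 191 123 135 13; G 194 123 135 13; G 197 123 135 13; G 200 123 135 13; G 203 123 135 13; G 206 123 135 13; G 209 123 135 13; G 212 123 135 13; 
R 218 125 130 6; R 221 125 130 6; R 224 125 130 6; R 227 125 130 6; R 230 125 130 6; R 233 125 130 6; R 236 125 130 6; R 239 125 130 6; R 242 125 130 6; R 245 125 130 6; R 248 125 130 6; R 251 125 130 6; R 254 125 130 6; R 257 125 130 6; R 260 125 130 6; 
[(117, 113), (118, 154), (119, 161), (120, 163), (121, 163), (122, 123), (123, 108), (124, 108), (125, 115), (126, 114), (127, 117), (128, 118), (129, 137), (130, 164), (131, 166), (132, 160), (133, 159), (134, 153), (135, 152), (136, 147), (137, 155), (138, 161), (139, 115), (140, 55), (141, 40), (142, 54), (143, 147), (144, 163)]
```

Diff is now -1.5 px (target about -2.5 to -3), so about 0.8 mm more, then hold for over a second.

Emit:
{"method": "move_arm", "body": {
  "plan": [0, 0, -0.008, 0, 0, 0, 0.001, -0.003, -0.016, 0, 0, 0, 0.001, -0.003, -0.016, 0, 0, 0, 0.001, -0.003, -0.016, 0, 0, 0, 0.001, -0.003, -0.016, 0, 0, 0, 0.001, -0.003, -0.016, 0, 0, 0]
}}

```text
time_s: 16.77
eef_pos: [0.6619, -0.0447, 0.1033]
eef_rot: [0.053, 0.939, 0.173, -0.292]
wrist_force: [1.4, 3.6, 9.7]
opening: 0.0
grasp_force: 4.5
```

```bash
python3 look.py 9
```

```text
16.925 [ 0.66191432 -0.04471055  0.1032829 ] [0.94134675 2.57297789 7.17949871] [0.80242342 0.00806565 0.17355783]
211.1978860814811 132.5549950179623
161 92
G 176 135 136 2; G 179 134 136 3; G 182 133 136 4; G 185 131 136 6; G 188 124 136 13; G 191 124 136 13; G 194 124 136 13; G 197 124 136 13; G 200 124 136 13; G 203 124 136 13; G 206 124 136 13; G 209 124 136 13; G 212 124 136 13; 
R 218 125 130 6; R 221 125 131 7; R 224 125 131 7; R 227 125 131 7; R 230 125 131 7; R 233 125 131 7; R 236 125 131 7; R 239 125 130 6; R 242 125 130 6; R 245 125 130 6; R 248 125 130 6; R 251 125 130 6; R 254 125 130 6; R 257 125 130 6; R 260 125 130 6;
```

Emit:
{"method": "move_arm", "body": {
  "plan": [0, 0, 0, 0, 0, 0, 0, 0, 0, 0, 0, 0, 0, 0, 0, 0, 0, 0, 0, 0, 0, 0, 0, 0, 0, 0, 0, 0, 0, 0, 0, 0, 0, 0, 0, 0, 0, 0, 0, 0, 0, 0, 0, 0, 0, 0, 0, 0]
}}

```text
time_s: 17.92
eef_pos: [0.6619, -0.0447, 0.1033]
eef_rot: [0.052, 0.939, 0.173, -0.292]
wrist_force: [0.8, 3.3, 9.5]
opening: -0.001
grasp_force: 4.5
```

Emit:
{"method": "move_arm", "body": {
  "plan": [0, 0, -0.01, 0, 0, 0, 0, 0, -0.01, 0, 0, 0, 0, 0, -0.01, 0, 0, 0, 0, 0, -0.01, 0, 0, 0, 0, 0, -0.01, 0, 0, 0, 0, 0, -0.01, 0, 0, 0, 0, 0, -0.01, 0, 0, 0, 0, 0, -0.01, 0, 0, 0, 0, 0, -0.01, 0, 0, 0, 0, 0, -0.01, 0, 0, 0]
}}

```text
time_s: 19.18
eef_pos: [0.662, -0.0448, 0.1028]
eef_rot: [0.053, 0.939, 0.173, -0.292]
wrist_force: [0.8, 3.4, 9.3]
opening: 0.001
grasp_force: 4.6
```

```bash
python3 look.py 10 | tail -2 | cut -c1-150; python3 look.py 10|grep -o 'G 2[01].*'
```

```text
G 175 135 137 3; G 178 135 137 3; G 181 134 137 4; G 184 132 137 6; G 187 125 137 13; G 190 125 137 13; G 193 124 137 14; G 196 125 137 13; G 199 125 
R 217 126 130 5; R 220 125 131 7; R 223 125 131 7; R 226 125 131 7; R 229 125 131 7; R 232 125 131 7; R 235 125 131 7; R 238 125 131 7; R 241 125 131 
G 202 125 137 13; G 205 125 137 13; G 208 125 137 13; G 211 125 137 13;
```

Emit:
{"method": "move_arm", "body": {
  "plan": [0, 0.02, 0.1, 0, 0, 0, 0, 0.04, 0.2, 0, 0, 0, -0.02, 0.06, 0.3, 0, 0, 0, -0.03, 0.08, 0.4, 0, 0, 0, -0.04, 0.1, 0.5, 0, 0, 0, -0.05, 0.12, 0.6, 0, 0, 0, -0.06, 0.15, 0.72, 0, 0, 0, -0.06, 0.15, 0.85, 0, 0, 0, -0.06, 0.15, 1.2, 0, 0, 0, -0.06, 0.15, 2.0, 0, 0, 0]
}}

```text
time_s: 20.72
eef_pos: [0.6586, -0.039, 0.201]
eef_rot: [0.053, 0.939, 0.172, -0.293]
wrist_force: [-0.3, 0.4, 0.6]
opening: 0.0
grasp_force: 0.0
```

Emit:
{"method": "move_arm", "body": {
  "plan": [0, 0, 0, 0.107, -0.281, 0, 0, 0, 0.3, 0.213, -0.561, 0, 0, 0, 0.3, 0.213, -0.561, 0, 0, 0, 0.3, 0.213, -0.561, 0, 0, 0, 0.3, 0.213, -0.561, 0, 0, 0, 0.3, 0.213, -0.561, 0]
}}

```text
time_s: 21.48
eef_pos: [0.6602, -0.0389, 0.2176]
eef_rot: [0.0, 0.984, 0.18, 0.0]
wrist_force: [0.2, 0.0, -0.4]
opening: 0.003
grasp_force: 0.0
```

```bash
python3 - <<'E'
from meas import *
c=shot('wrist','w11.png');o=ctrl.get_obs();print(o['time_s'],o['eef_pos'],o['wrist_force'])
I=c['pixels'].astype(int);r,g,b=I[...,0],I[...,1],I[...,2]
ut,vt=proj(c,W(x,(-52,-41,86)));print('rest tip expected',ut,vt)
u0,v0=int(ut)-25,int(vt)-30
for n,M in(('G',(g>1.5*r)&(g>1.35*b)&(g>60)),('R',(r>2.2*g)&(r>2.2*b)&(r>80))):
    ys,xs=np.nonzero(M[v0:v0+60,u0:u0+50]);print(n,[(int(k+u0),int(ys[xs==k].min()+v0),int(ys[xs==k].max()+v0)) for k in np.unique(xs)][::4])
E
```

```text
21.625 [ 0.66016138 -0.03847427  0.2166644 ] [ 0.46388555  1.08432606 -0.8325811 ]
rest tip expected 250.42211993054468 137.97611027282488
G [(234, 135, 137), (238, 135, 138), (242, 133, 138), (246, 134, 138), (250, 134, 136)]
R [(250, 138, 140), (254, 138, 140), (258, 138, 141), (262, 138, 141), (266, 138, 141), (270, 138, 166), (274, 138, 160)]
```

The pointer sat level with the tab's front face during the hold, the arm is back at rest and the robot is clear. Handing in.

```bash
python3 -c "
from bench import ctrl
print(ctrl.hand_in())"
```

```text
the job is handed in; nothing more can be done
None
```

I handed the job in: the shuttle is in against its stop, the arm was pressed until the pointer looked level with the green tab (my estimate is within about 1 mm), held there for over a second, and released back to its rest height; the hand-in gave no verdict.

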